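# Lift the sprouted plug tray onto the heat plate

## Robot

A 6-joint arm with a two-finger parallel gripper is mounted at the origin on the work surface. World frame = base frame: x ahead of the robot, y to its left, z up, the work surface at z = 0. Lengths are in mm, angles in rad, forces in N, time in s.
With the tool pointing down it reaches from about 275 to 1000 mm from the base axis. Payload 8.4 kg.
Tool frame: the origin (TCP) lies midway between the tips of the shut fingers; the grasp point (between the pads) lies 19 mm behind it; z points along the fingers, y is the line along which they close (so a half turn about z gives the same grasp; the last joint's range is limited). The gripper opens to 85 mm and grips with 20 to 120 N. Pads are 22 mm wide; open, the fingers measure 114 mm over their backs; the gripper's body (76 mm by 85 mm) begins 54 mm behind the grasp point. The pads swing forward as they close: fully open they stand 13 mm farther back than shut.
Start: joints at [-1.156, 0.353, 1.633, -0, 1.155, -0.002], TCP at [253.022, -571.496, 231.281] pointing down, gripper open.
Joint ranges: [-2.63, 2.63], [-0.92, 2.1], [0.06, 2.66], [-1.3, 4.44], [0, 2.69], [-3.02, 3.02]. Speed limits (rad/s): [2.22, 2.22, 2.79, 3.14, 3.14, 3.14].

## Interface

Orientations are given as [roll, pitch, yaw] about the fixed x, y, z axes, in that order (R = Rz(yaw) Ry(pitch) Rx(roll)).
In Python, from rig import r gives the robot as it stands.
- The arm moves only by the shell command python3 -m inch 'ROWS' [OPENING] [FORCE]. ROWS is JSON, a list that holds one entry, the list of rows, each a list of 6 numbers: the shift along the tool's x, y, z scaled (see below), then the turn, a rotation vector about the tool's x, y, z scaled (see below). In form: [[[tx, ty, tz, wx, wy, wz], ...]]. A call has 1 to 8 rows; each row is the pose to reach, as a shift and turn from the pose commanded when the call began, along the tool's axes at that moment, turning the shorter way round; what a row does not reach only later rows make up. The controller multiplies each number of a shift by 20 cm and each number of a turn by pi rad. A row lasts 1/12 s, in which the tool goes at most 41.7 mm and 7.16 degrees, less where a joint would pass 70% of its speed; a pose out of reach is approached as far as the arm can. A call with a number of a shift or a turn outside -1 to 1 is refused whole. A call with a gripper value outside its range is refused whole. OPENING is the gripper's target within -1 to 1 (fully open at 1, half-way at 0, shut at -1), set as the call begins (- or left out, the last holds). The fingers move at their own pace and stop on an object; FORCE is the grip in N (left out, the last holds). Time passes only in rows, so rows that repeat a pose let the fingers close. It gives the time, the measured TCP pose, the force, the opening and the grip force at its end, in the units of the state.
- r.sense(): the state, without advancing time (a new reading comes with each control period).
- r.grab_frame(name): name is "scene" or "top" or "wrist"; returns the picture (400x640x3 uint8, red, green, blue); there is no depth.
- r.camera_info(name): a dict with "K" (3x3 intrinsics, pixels), "rvec" (rotation vector, rad) and "tvec" (3), from world to camera coordinates, as OpenCV has them; the wrist camera has in their place "mount" (4x4, takes a point from camera to tool coordinates, whose origin is the TCP and whose axes are the flange's). Camera axes: x right, y down, z forward; pixel columns grow to the right and rows downward; lengths in mm; the calibration is good to about 2 mm. A picture is of the moment at which its call begins: read the wrist's pose just before it. camera_info takes no time and is no camera call.
- r.sign_off(): hands the job in; it is judged then, once.
The state is a dict: "clock": time; "qpos": joint angles; "qvel": joint speeds; "joint_efforts": joint torques, N m; "eef_pos": TCP position; "tcp_rot": TCP orientation; "contact_force": force on the tool from outside, world axes, zero at the start; "wrist_torque": the same for the moment, N m; "opening": opening from 0.0 (shut) to 1.0 (fully open); "grasp_force": force on a finger pad.
Only numpy, scipy, OpenCV 4.12 (cv2) and the standard library are available. Lean on these libraries where they do the work, as an engineer would, in place of code of your own. Each camera call takes 0.05 s, during which the arm holds its last target. There are 200 camera calls.

## Task

Take the flat lifter by its neck, draw it out from under the little black shelf, lay it down flat on the open bench in front of the shelf and let go; then take it by its wooden handle and use its blade to lift the sprouted plug tray from below and carry it to the heat plate. Set the tray down gently in the middle of the plate and square to it, draw the blade out and lay the lifter flat on the bench. Never touch the tray with the gripper or tip it over, and leave everything else where it is.

Things in the scene. Friction and masses are not known exactly. Their poses are not given: they have to be found in the camera images.
- tray: Sprouted plug tray: black plastic, 3 by 3 cells with brown plugs and green sprouts, 120 mm along its x, 130 mm along its y, rim 40 mm above its underside (sprouts to 85 mm, they yield). Loose, 105 to 210 g, on the bench left or right, its -x end towards the robot within 15 degrees. Origin: centre of its underside, z up. An empty tray of the same shape stands at the back left: not wanted.
- tray_tunnel (a point): Near mouth of the tunnel under the tray: tray x = -60 mm, y = 0, 4.5 mm above the bench; axes as the tray's. The tray stands on two runners along its x, 12 mm wide, 9 mm high, centred 50 mm either side of the middle; between them, below its flat bottom, runs a free tunnel 88 mm wide and 9 mm high, open at both ends.
- plate: The heat plate: fixed dark steel slab with a rubber face, 180 mm along its x, 190 mm along its y, 15 mm high, with a low grey box on its far (+x) edge. On the other side of the bench from the tray. Origin: centre of its underside on the bench, z up; -x faces the robot, within 15 degrees.
- riser: Little black shelf: fixed board 160 mm deep (x), 180 mm wide (y), underside 75 mm and top 91 mm above the bench, on four 12 by 10 mm legs at x = +-70, y = +-84 mm; a potted seedling, 105 mm high, stands on its rear half. Origin: on the bench below the board's centre, z up; front edge at x = -80 mm, facing the robot.
- lifter: Lifter, a flat spatula 260 mm long, 130 g. Its x points from handle to blade tip, z up. Origin: centre of the blade's underside. Aluminium blade 120 mm long (x), 70 wide, 3 thick. Balance point near x = -85 mm. At the start it lies flat on the bench, blade towards the robot, handle wholly under the black shelf, neck and blade out in front.
- lifter_handle: The wooden handle, part of the lifter (same origin and axes as the lifter): x = -105 to -200 mm, 22 mm wide, 24 to 54 mm above the blade's underside; at its rear end a heel 12 mm long reaches down level with the blade's underside, so that the lifter lies level on the bench with the handle clear of it.
- lifter_neck (a point): Centre of the part of the neck to grasp: lifter x = -78 mm, 16.5 mm above the blade's underside; axes as the lifter's. The neck is an upright aluminium bar 12 mm wide from lifter x = -58 to -105 mm, its top 30 mm above the blade's underside; its front end is the stop for how far the blade goes under the tray.
- lifter_grip (a point): Centre of the wooden handle: lifter x = -152.5 mm, 39 mm above the blade's underside; axes as the lifter's.
Not all that is in view belongs to the job. What is shaped like the tray but red is not meant.

How it is judged (in metres and radians):
On the way, in this order (a step that is already met when the one before it is completed fails the run):
1. the lifter lies flat on the bench, let go, its neck and the middle of its handle out in front of the black shelf (contact force between the fingers and lifter below 0.1 N and linear speed of lifter below 0.03 m/s and height (world z) of lifter below 0.008 m and angle between lifter's own z axis and vertical below 0.06 rad and x of each of lifter_grip, lifter_neck in the frame of riser below -0.09 m), for 0.2 s.
2. the lifter, held by its wooden handle, carries the tray clear of the bench (contact force between the fingers and lifter_handle above 1 N and contact force between lifter and tray above 0.4 N and height (world z) of tray above 0.03 m), for 0.3 s.
At the end, for the whole second after the job is handed in: The tray stands level on the heat plate, at rest, its centre within 25 mm of the plate's along each of the plate's axes, square to the plate within 10 degrees (either way round), not touching the lifter; the lifter lies flat on the bench, at rest and let go (x of tray in the frame of plate between -0.025 and 0.025 m and y of tray in the frame of plate between -0.025 and 0.025 m and z of tray in the frame of plate between 0.012 and 0.018 m and (angle between the x axis of tray and the x axis of plate, either way round below 0.17 rad or angle between the x axis of tray and the y axis of plate, either way round below 0.17 rad) and angle between tray's own z axis and vertical below 0.05 rad and linear speed of tray below 0.02 m/s and contact force between tray and lifter below 0.05 N and contact force between the fingers and lifter below 0.1 N and linear speed of lifter below 0.03 m/s and height (world z) of lifter below 0.008 m and angle between lifter's own z axis and vertical below 0.06 rad).
It fails at once if the gripper or arm touches the tray (contact force between any of the fingers, the arm and tray above 0.5 N).
It fails at once if the tray is tipped more than 20 degrees (angle between tray's own z axis and vertical above 0.35 rad).
It fails at once if the tray is dropped or banged onto the plate (more than 25 N) (contact force between tray and plate above 25 N).
It fails at once if a bystander is pushed more than 30 mm (distance of any of empty_tray, pot_on_riser, pot_a, pot_b, label_cup, feed_bottle, brush from where it was at the start of the episode above 0.03 m).
It also fails if it takes over 72 s, if anything falls off the work surface, if the arm or the gripper's body presses on something with over 40 N, if the wrist force passes 120 N, or if a joint passes its speed limit or range.

## Working session

There is one attempt and no reset: what is moved stays moved. The work goes in short steps, Python scripts to look and compute and a shell command to move; the robot and the scene stay as the last step left them, time stands still between calls to the robot, and variables do not carry over. Pictures are saved under pics/ and viewed, at most 11 in all, crops included, and the job is handed in when it is done.

```bash
ls; mkdir -p pics
python3 - <<'E'
from rig import r
import cv2,numpy as np
for n in ("scene","top"):
    f=r.grab_frame(n); cv2.imwrite(f"pics/{n}0.png",f[:,:,::-1]); i=r.camera_info(n); R=cv2.Rodrigues(np.array(i["rvec"],float))[0]
    print(n,i, "pos",-R.T@np.array(i["tvec"],float).ravel())
print(r.camera_info("wrist")); print(r.sense())
E
```

```text
pics
scene {'K': array([[430.43342091,   0.        , 318.99826024],
       [  0.        , 430.43342091, 192.08727585],
       [  0.        ,   0.        ,   1.        ]]), 'rvec': array([ 1.91382124,  1.18692858, -0.62966478]), 'tvec': array([-202.99161546, -171.74356474, 1393.71878722])} pos [1206.55676645 -360.11689707  653.9801951 ]
top {'K': array([[376.91191365,   0.        , 316.3483157 ],
       [  0.        , 376.91191365, 202.87293139],
       [  0.        ,   0.        ,   1.        ]]), 'rvec': array([ 2.23395588, -2.17165491,  0.09417104]), 'tvec': array([ -33.30307855,  461.86435414, 1024.75937323])} pos [ 399.81094406    5.17234604 1051.03948809]
{'K': array([[305.14090892,   0.        , 313.71436975],
       [  0.        , 305.14090892, 195.90505363],
       [  0.        ,   0.        ,   1.        ]]), 'mount': array([[ 5.94395912e-04, -9.52397386e-01, -3.04858763e-01,
         7.79034180e+01],
       [ 9.99999681e-01,  4.03629015e-04,  6.88779624e-04,
         3.57368850e-01],
       [-5.32942072e-04, -3.04859075e-01,  9.52397323e-01,
        -1.43121389e+02],
       [ 0.00000000e+00,  0.00000000e+00,  0.00000000e+00,
         1.00000000e+00]])}
{'clock': 0.1, 'qpos': array([-1.15639308e+00,  3.53579454e-01,  1.63407716e+00, -2.37854393e-05,
        1.15516536e+00, -2.39795996e-03]), 'qvel': array([ 0.00072396, -0.00084967, -0.00177286,  0.00088925, -0.00012492,
       -0.00072359]), 'joint_efforts': array([ 9.33335505e-04, -6.06354475e+01, -3.42821002e+01, -1.08869799e-05,
        3.95568815e-03, -2.58705859e-05]), 'eef_pos': array([ 252.84631407, -571.10543727,  230.62894346]), 'tcp_rot': array([-3.14036329e+00,  1.88006521e-05,  4.16810836e-01]), 'contact_force': array([-0.70447603, -0.05871265,  0.11817373]), 'wrist_torque': array([-0.0210809 , -0.0075013 , -0.01477417]), 'grasp_force': 0.0, 'opening': 0.9985778916611212}
```

View pics/top0.png

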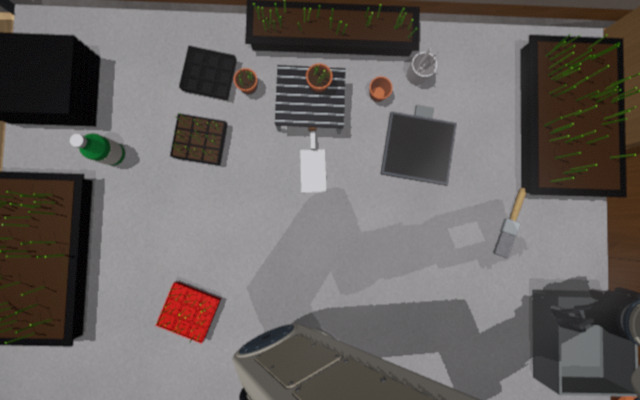

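View pics/scene0.png

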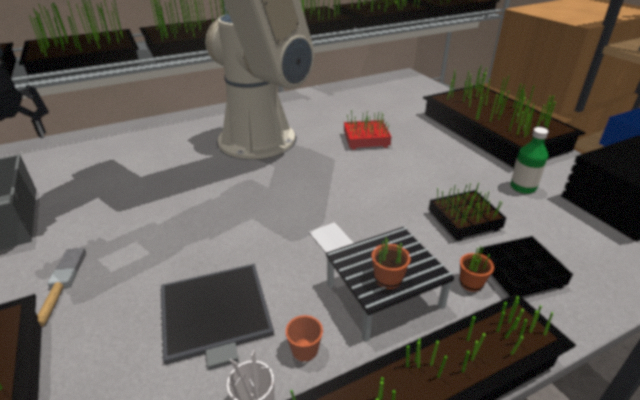

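The top view shows several candidates:
- **Tray-shaped:** black tray with brown plugs and sprouts at (200,139), empty black tray at (209,72), red tray at (189,311). The one at (200,139) fits, as it is black and sprouted.
- **Lifter-shaped:** blade under the shelf at (313,170), and a wooden-handled brush or scraper at (510,222). The first is the lifter, with its handle under the shelf.
- **Plate:** at (418,147).

I'll measure these and confirm with a crop.

```bash
cat > h.py <<'E'
from rig import r
import cv2,numpy as np
from scipy.spatial.transform import Rotation as Ro
def cam(n):
    i=r.camera_info(n)
    if n=="wrist":
        s=r.sense(); T=np.eye(4); T[:3,:3]=Ro.from_euler('xyz',s['tcp_rot']).as_matrix(); T[:3,3]=s['eef_pos']
        M=T@np.array(i['mount']); return i['K'],M[:3,:3],M[:3,3]
    R=cv2.Rodrigues(np.array(i["rvec"],float))[0]; return i['K'],R.T,-R.T@np.array(i["tvec"],float).ravel()
def cast(c,px,z):
    K,R,p=c; px=np.atleast_2d(px).astype(float)
    d=np.c_[px,np.ones(len(px))]@np.linalg.inv(K).T@R.T
    return p+d*((z-p[2])/d[:,2])[:,None]
def proj(c,P):
    K,R,p=c; q=(np.atleast_2d(P)-p)@R@K.T; return q[:,:2]/q[:,2:]
def tcpgoal(pos,rpy):
    """shift (units) and rotvec (units) from present commanded~measured pose"""
    s=r.sense(); A=Ro.from_euler('xyz',s['tcp_rot']); B=Ro.from_euler('xyz',rpy)
    return np.round(A.inv().apply(np.array(pos)-s['eef_pos'])/200,4), np.round((A.inv()*B).as_rotvec()/np.pi,4)
E
python3 - <<'E'
from h import *
f=cv2.imread('pics/top0.png'); c=cam('top'); g=f.max(2)
def box(m,x0,y0,x1,y1,z,name):
    k=np.zeros_like(m); k[y0:y1,x0:x1]=m[y0:y1,x0:x1]; k=cv2.morphologyEx(k,cv2.MORPH_OPEN,np.ones((3,3)))
    cs=cv2.findContours(k,0,2)[0]; q=max(cs,key=cv2.contourArea)
    w=cast(c,q[:,0,:],z)[:,:2].astype(np.float32); b=cv2.minAreaRect(w); print(name,b,cv2.boxPoints(b).round().tolist(),cv2.boundingRect(q))
dark=((g<95)*255).astype(np.uint8)
box(dark,160,105,235,172,40,'tray'); box(dark,370,105,470,192,15,'plate')
br=((f.min(2)>195)*255).astype(np.uint8); box(br,290,142,335,205,3,'blade')
box(((g<140)*255).astype(np.uint8),268,60,352,132,91,'riser')
a=cv2.resize(f[100:200,160:340],None,fx=4,fy=4,interpolation=2); cv2.imwrite('pics/crop1.png',a)
E
```

```text
tray ((622.8477172851562, 301.16656494140625), (139.73788452148438, 123.72852325439453), 82.34953308105469) [[552.0, 240.0], [675.0, 224.0], [693.0, 362.0], [571.0, 379.0]] (170, 114, 58, 52)
plate ((624.2075805664062, -299.93890380859375), (185.631103515625, 178.16600036621094), 82.2511978149414) [[523.0, -380.0], [700.0, -404.0], [725.0, -220.0], [548.0, -196.0]] (382, 113, 73, 69)
blade ((552.5811767578125, -7.338401794433594), (112.85183715820312, 64.49674987792969), 1.714875340461731) [[495.0, 23.0], [497.0, -41.0], [610.0, -38.0], [608.0, 27.0]] (301, 151, 24, 41)
riser ((730.66748046875, -1.3665771484375), (174.4212646484375, 200.32652282714844), 1.955259919166565) [[640.0, 96.0], [647.0, -104.0], [821.0, -98.0], [814.0, 102.0]] (274, 65, 78, 67)
```

View pics/crop1.png

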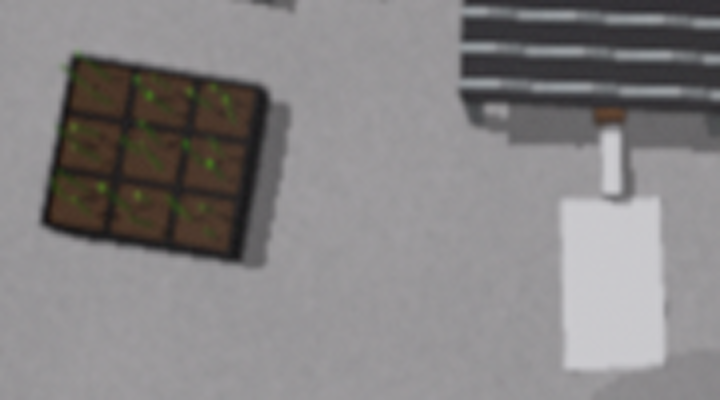

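The crop confirms it: the sprouted black tray is at left, and at right is the lifter blade, with its neck and the wooden end running under the slatted shelf. Next I'll work out the hover in front of the neck, tilted so the gripper body clears the shelf board.

Run:
```python
from h import *
print(tcpgoal([590,-5,160],[np.pi,-0.52,0.03]))
```

```text
(array([ 2.6874, -1.9053,  0.3554]), array([-0.0324,  0.1635,  0.1202]))
```

```bash
python3 -m inch '[[[0.9,-0.635,0,0,0,0],[0.9,-0.635,0,0,0,0],[0.9,-0.635,0,0,0,0],[0.9,-0.635,0,0,0,0],[0.9,-0.635,0,0,0,0],[0.9,-0.635,0,0,0,0],[0.9,-0.635,0,0,0,0]]]' 1 60
python3 -m inch '[[[0.9,-0.635,0,0,0,0],[0.9,-0.635,0,0,0,0],[0.9,-0.635,0,0,0,0],[0.9,-0.635,0,0,0,0],[0.9,-0.635,0,0,0,0],[0.9,-0.635,0,0,0,0],[0.9,-0.635,0,0,0,0]]]'
python3 -m inch '[[[0.885,-0.635,0.35,-0.03,0.163,0.12],[0.885,-0.635,0.35,-0.03,0.163,0.12],[0.885,-0.635,0.35,-0.03,0.163,0.12],[0.885,-0.635,0.35,-0.03,0.163,0.12],[0.885,-0.635,0.35,-0.03,0.163,0.12],[0.885,-0.635,0.35,-0.03,0.163,0.12],[0.885,-0.635,0.35,-0.03,0.163,0.12],[0.885,-0.635,0.35,-0.03,0.163,0.12]]]'
cat > snap.py <<'E'
import sys; from h import *
for n in sys.argv[2:]:
    c=cam(n); f=r.grab_frame(n); cv2.imwrite(f'pics/{n}{sys.argv[1]}.png',f[:,:,::-1]); np.savez(f'{n}{sys.argv[1]}.npz',K=c[0],R=c[1],p=c[2])
E
python3 snap.py 1 wrist top
```

```text
clock: 0.68
eef_pos: [367.4, -379.8, 231.2]
tcp_rot: [-3.141, -0.0, 0.42]
contact_force: [0.8, 1.1, 0.4]
opening: 1.001
grasp_force: 0.0
clock: 1.27
eef_pos: [480.7, -192.2, 231.2]
tcp_rot: [3.142, -0.0, 0.42]
contact_force: [0.5, -0.5, -0.5]
opening: 0.999
grasp_force: 0.0
clock: 1.93
eef_pos: [589.4, -6.4, 160.4]
tcp_rot: [-3.137, -0.515, 0.032]
contact_force: [0.7, -0.1, 0.2]
opening: 0.999
grasp_force: 0.0
```

View pics/wrist1.png

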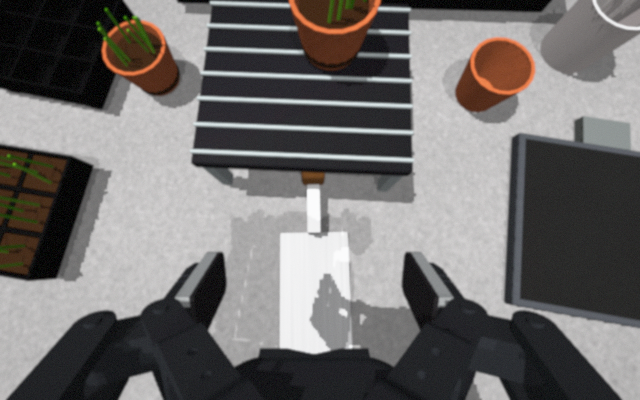

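The wrist view shows the neck at about (314,207), the blade's far edge at row 234, the shelf's front edge at rows 165–172, and the plate's near-left corners at (513,137) and (509,300).

Run:
```python
from h import *
d=np.load('wrist1.npz'); c=(d['K'],d['R'],d['p'])
print('neck z30',cast(c,[(307.5,231),(326,233),(307.5,187),(320.5,187)],30).round(1).tolist())
print('blade back corners z3',cast(c,[(280,234),(347,234)],3).round(1).tolist())
print('shelf z91/75',cast(c,[(194,161),(411,167)],91).round(1).tolist(),cast(c,[(194,167),(411,173)],75).round(1).tolist())
f=cv2.imread('pics/wrist1.png'); m=(f.min(2)>190)
for y in range(184,250,6): 
    x=np.where(m[y,270:360])[0]+270; print(y,x.min() if len(x) else None,x.max() if len(x) else None, cast(c,[(x.mean(),y)],30 if y<233 else 3)[0].round(1).tolist() if len(x) else '')
print(tcpgoal([632,-5.5,80],[np.pi,-0.52,0.03]))
```

```text
neck z30 [[613.7, 0.3, 30.0], [612.4, -17.5, 30.0], [657.1, 2.0, 30.0], [657.5, -10.8, 30.0]]
blade back corners z3 [[612.1, 29.7, 3.0], [614.5, -40.3, 3.0]]
shelf z91/75 [[660.8, 91.4, 91.0], [661.6, -81.4, 91.0]] [[660.5, 97.6, 75.0], [661.5, -86.3, 75.0]]
184 None None 
190 307 319 [654.2, -3.5, 30.0]
196 307 319 [648.2, -3.7, 30.0]
202 270 359 [642.2, -4.4, 30.0]
208 270 359 [636.2, -1.7, 30.0]
214 271 359 [630.3, -2.4, 30.0]
220 307 319 [624.5, -4.6, 30.0]
226 307 319 [618.7, -4.8, 30.0]
232 282 346 [613.0, -5.1, 30.0]
238 280 347 [609.1, -5.5, 3.0]
244 280 348 [603.0, -6.2, 3.0]
(array([-0.0196, -0.0011,  0.4584]), array([-0.0015,  0.0008, -0.0002]))
```

```bash
python3 -m inch '[[[-0.038,-0.002,0.555,0,0,0],[-0.038,-0.002,0.555,0,0,0],[-0.038,-0.002,0.555,0,0,0],[-0.038,-0.002,0.555,0,0,0],[-0.102,-0.002,0.668,0,0,0],[-0.145,-0.002,0.744,0,0,0],[-0.166,-0.002,0.781,0,0,0],[-0.166,-0.002,0.781,0,0,0]]]'
python3 -m inch '[[[0,0,0,0,0,0],[0,0,0,0,0,0],[0,0,0,0,0,0],[0,0,0,0,0,0],[0,0,0,0,0,0],[0,0,0,0,0,0],[0,0,0,0,0,0],[0,0,0,0,0,0]]]' -1 80
```

```text
clock: 2.7
eef_pos: [640.9, 1.3, 41.9]
tcp_rot: [-3.117, -0.519, 0.029]
contact_force: [-0.5, -0.1, 0.5]
opening: 1.001
grasp_force: 0.0
clock: 3.37
eef_pos: [640.0, 2.6, 40.2]
tcp_rot: [-3.118, -0.517, 0.03]
contact_force: [0.3, -0.2, -0.5]
opening: -0.004
grasp_force: 0.0
```

```bash
python3 -c "
from h import *
s=r.sense();print(s['qpos'].round(3),s['contact_force'],s['eef_pos'],s['opening'])
print(tcpgoal([638,-4.3,8],[np.pi,-0.52,0.035]))"; python3 snap.py 2 wrist
```

```text
[-0.026  0.496  2.112  1.232  0.055  0.29 ] [ 0.28395613 -0.22703202 -0.48322481] [640.02237566   2.55401355  40.21152656] -0.003883416992427281
(array([-0.0892,  0.0372,  0.1337]), array([-0.0068,  0.0011, -0.0014]))
```

View pics/wrist2.png

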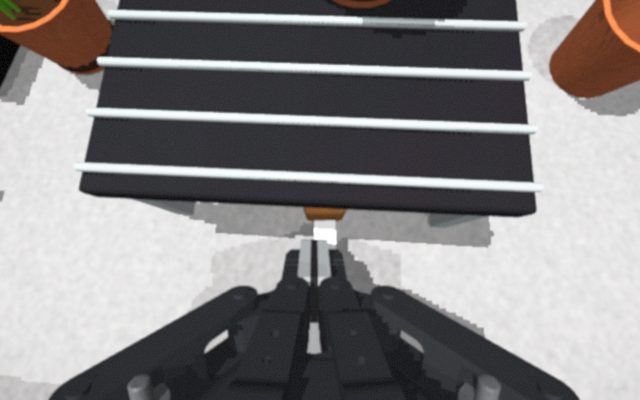

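The forward tilt brought the wrist to its limit (q5≈0), so the fingers shut on air above the neck at (322,232). Nothing was touched. I'll rise, tilt less (0.3) and retry.

```bash
python3 -m inch '[[[0.1,0,-0.4,0,0,0],[0.1,0,-0.4,0,0,0],[0.1,0,-0.4,0,0,0],[0.1,0,-0.4,0,0,0],[0.1,0,-0.4,0,0,0],[0.1,0,-0.4,0,0,0]]]' 1
python3 -c "
from h import *
s=r.sense();print(s['qpos'].round(3))
print(tcpgoal([620,-4.8,110],[np.pi,-0.3,0.035]))"
```

```text
clock: 3.92
eef_pos: [618.4, -0.9, 122.5]
tcp_rot: [-3.12, -0.519, 0.031]
contact_force: [1.8, -0.7, -0.2]
opening: 0.842
grasp_force: 0.0
[-0.033  0.311  2.127  0.279  0.193  1.242]
(array([-0.0246,  0.021 ,  0.0575]), array([-0.0062, -0.0698, -0.0005]))
```

```bash
python3 -m inch '[[[-0.01,0.021,0,-0.006,-0.07,0],[-0.01,0.021,0,-0.006,-0.07,0],[-0.01,0.021,0,-0.006,-0.07,0],[-0.01,0.021,0,-0.006,-0.07,0],[-0.01,0.021,0,-0.006,-0.07,0],[-0.01,0.021,0,-0.006,-0.07,0]]]' 
python3 -c "
from h import *
s=r.sense();print(s['qpos'].round(3))
print(tcpgoal([629.6,-4.6,60],[np.pi,-0.3,0.035]),tcpgoal([629.6,-4.6,6],[np.pi,-0.3,0.035]))"
```

```text
clock: 4.42
eef_pos: [615.0, -4.1, 117.3]
tcp_rot: [-3.137, -0.297, 0.033]
contact_force: [-0.6, -0.3, -0.2]
opening: 0.999
grasp_force: 0.0
[-0.02   0.352  1.976  0.04   0.518  1.485]
(array([-0.0142,  0.0062,  0.2955]), array([-0.0012,  0.001 , -0.0006])) (array([-0.0932,  0.0073,  0.5537]), array([-0.0012,  0.001 , -0.0006]))
```

```bash
python3 -m inch '[[[-0.014,0.005,0.296,0,0,0],[-0.014,0.005,0.296,0,0,0],[-0.045,0.005,0.398,0,0,0],[-0.07,0.005,0.48,0,0,0],[-0.085,0.005,0.53,0,0,0],[-0.093,0.005,0.554,0,0,0],[-0.093,0.005,0.554,0,0,0],[-0.093,0.005,0.554,0,0,0]]]'
python3 -c "
from h import *
s=r.sense();print(s['qpos'].round(3))"
```

```text
clock: 5.08
eef_pos: [631.0, -4.5, 7.4]
tcp_rot: [-3.138, -0.297, 0.033]
contact_force: [0.1, -0.4, -0.0]
opening: 1.0
grasp_force: 0.0
[-0.02   0.557  1.985  0.064  0.303  1.459]
```

```bash
python3 -m inch '[[[0,0,0,0,0,0],[0,0,0,0,0,0],[0,0,0,0,0,0],[0,0,0,0,0,0],[0,0,0,0,0,0],[0,0,0,0,0,0],[0,0,0,0,0,0],[0,0,0,0,0,0]]]' -1 80
python3 -m inch '[[[0.006,0,-0.02,0,0,0],[0.012,0,-0.038,0,0,0],[-0.04,0,-0.053,0,0,0],[-0.13,0,-0.082,0,0,0],[-0.25,0,-0.118,0,0,0],[-0.37,0,-0.155,0,0,0],[-0.48,0,-0.188,0,0,0],[-0.48,0,-0.188,0,0,0]]]'
python3 snap.py 3 top
```

```text
clock: 5.75
eef_pos: [631.2, -4.5, 7.6]
tcp_rot: [-3.138, -0.297, 0.033]
contact_force: [-1.9, -0.6, 5.3]
opening: 0.123
grasp_force: 78.8
clock: 6.42
eef_pos: [521.2, -7.9, 13.6]
tcp_rot: [-3.137, -0.289, 0.033]
contact_force: [0.0, 0.0, -2.2]
opening: 0.125
grasp_force: 78.0
```

```bash
python3 -m inch '[[[-0.11,0,-0.033,0,0,0],[-0.26,0,-0.079,0,0,0],[-0.4,0,-0.122,0,0,0],[-0.5,0,-0.152,0,0,0],[-0.53,0,-0.161,0,0,0],[-0.53,0,-0.161,0,0,0],[-0.535,0,-0.143,0,0,0],[-0.54,0,-0.128,0,0,0]]]'
python3 -m inch '[[[-0.003,0,0.01,0,0,0],[-0.003,0,0.01,0,0,0],[-0.003,0,0.01,0,0,0]]]'
python3 -c "
from h import *
s=r.sense();print(s['contact_force'],s['wrist_torque'],s['tcp_rot'])"
```

```text
clock: 7.13
eef_pos: [419.8, -12.0, 8.4]
tcp_rot: [-3.139, -0.3, 0.033]
contact_force: [0.2, -0.3, -1.1]
opening: 0.124
grasp_force: 78.1
clock: 7.38
eef_pos: [419.9, -11.9, 7.5]
tcp_rot: [-3.139, -0.302, 0.033]
contact_force: [-12.6, -1.5, 41.5]
opening: 0.122
grasp_force: 84.6
[-12.63343456  -1.48718157  41.53179236] [-0.27681908  0.58074564 -0.01609603] [-3.13854489 -0.30158312  0.03288456]
```

```bash
python3 -m inch '[[[0.003,0,-0.01,0,0,0],[0.003,0,-0.01,0,0,0],[0.003,0,-0.01,0,0,0],[0.003,0,-0.01,0,0,0],[0.003,0,-0.01,0,0,0],[0.003,0,-0.01,0,0,0]]]' 1
python3 -m inch '[[[0.02,0,-0.064,0,0,0],[0.06,0,-0.191,0,0,0],[0.12,0,-0.38,0,0,0],[0.18,0,-0.58,0,0,0],[0.268,0,-0.86,0,0,0],[0.268,0,-0.86,0,0,0],[0.268,0,-0.86,0,0,0]]]'
python3 snap.py 4 wrist top
python3 -c "
from h import *
print(tcpgoal([490,-6,190],[np.pi,0,0.033+np.pi/2]))"
```

```text
clock: 7.88
eef_pos: [417.8, -11.7, 7.7]
tcp_rot: [-3.138, -0.297, 0.033]
contact_force: [-0.1, 0.8, 0.0]
opening: 0.95
grasp_force: 0.0
clock: 8.47
eef_pos: [422.2, -12.5, 194.1]
tcp_rot: [-3.139, -0.307, 0.033]
contact_force: [0.8, 0.4, 0.0]
opening: 1.002
grasp_force: 0.0
(array([ 0.3398, -0.0193,  0.101 ]), array([ 0.074 , -0.0758, -0.4957]))
```

View pics/wrist4.png

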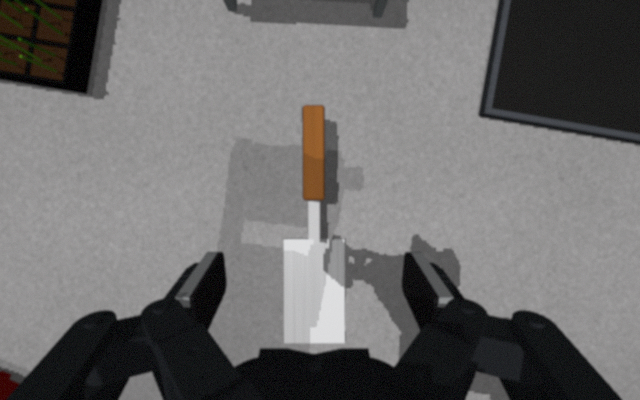

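The lifter lies flat in front of the shelf, with its handle at (313,152) and blade at (314,290). I'll locate the handle and refine the plate and tray from both views.

Run:
```python
from h import *
L=lambda n:(lambda d:(d['K'],d['R'],d['p']))(np.load(n+'.npz'))
c=L('wrist4'); f=cv2.imread('pics/wrist4.png'); hsv=cv2.cvtColor(f,cv2.COLOR_BGR2HSV)
m=cv2.inRange(hsv,(5,120,90),(20,255,255)); m[:, :280]=0; m[:,350:]=0
q=max(cv2.findContours(m,0,2)[0],key=cv2.contourArea); w=cast(c,q[:,0],54)[:,:2].astype(np.float32); print('handle z54',cv2.minAreaRect(w), w.min(0),w.max(0))
print('blade back z3',cast(c,[(284,240),(343,240)],3).round(1).tolist())
print('plate near-left top',cast(c,[(486,111)],15),'floor',cast(c,[(481,116)],0))
# top view: plate and tray
t=cam('top'); g=cv2.imread('pics/top4.png'); br=((g.min(2)>195)*255).astype(np.uint8)
c1=L('wrist1'); print('plate from wrist1: top near-left',cast(c1,[(510,299)],15),'far-left',cast(c1,[(514,136)],15))
print('tray wrist1 right side rim z40 near/far',cast(c1,[(33,277),(74,158)],40).tolist(), 'base z0',cast(c1,[(52,275),(92,168)],0).tolist())
```

```text
handle z54 ((495.3146057128906, -9.90968132019043), (91.41492462158203, 20.648754119873047), 1.9877338409423828) [449.3789  -20.80319] [541.27545     1.9257684]
blade back z3 [[400.6, 20.9, 3.0], [403.0, -47.0, 3.0]]
plate near-left top [[ 553.36390065 -199.25761318   15.        ]] floor [[ 551.80068375 -201.95825854    0.        ]]
plate from wrist1: top near-left [[ 556.54639628 -196.63708796   15.        ]] far-left [[ 724.47265786 -217.049612     15.        ]]
tray wrist1 right side rim z40 near/far [[562.9750892741778, 245.82255184956236, 40.0], [676.0694243008537, 230.7930206667829, 40.0]] base z0 [[562.2344821913316, 262.4034876838103, 0.0], [677.759945131333, 242.19042617063204, 0.0]]
```

```bash
python3 -m inch '[[[0.338,0,0.128,0.04,-0.042,-0.275],[0.338,0,0.128,0.04,-0.042,-0.275],[0.338,0,0.128,0.04,-0.042,-0.275],[0.338,0,0.128,0.04,-0.042,-0.275],[0.338,0,0.128,0.04,-0.042,-0.275],[0.338,0,0.128,0.04,-0.042,-0.275],[0.338,0,0.128,0.04,-0.042,-0.275],[0.338,0,0.128,0.04,-0.042,-0.275]]]'
python3 -c "
from h import *
print(r.sense()['qpos'].round(2),tcpgoal([494.5,-9.9,190],[np.pi,0,0.035+np.pi*0.65]))"
```

```text
clock: 9.23
eef_pos: [490.2, -9.8, 181.1]
tcp_rot: [3.084, -0.126, 0.918]
contact_force: [0.9, 1.3, 0.0]
opening: 1.006
grasp_force: 0.0
[-0.07  0.14  2.05  0.1   0.83  0.52] (array([ 0.0183,  0.02  , -0.0412]), array([ 0.0395, -0.0249, -0.3696]))
```

```bash
python3 -m inch '[[[0.02,0.02,-0.04,0.035,-0.022,-0.29],[0.02,0.02,-0.04,0.035,-0.022,-0.29],[0.02,0.02,-0.04,0.035,-0.022,-0.29],[0.02,0.02,-0.04,0.035,-0.022,-0.29],[0.02,0.02,-0.04,0.035,-0.022,-0.29],[0.02,0.02,-0.04,0.035,-0.022,-0.29],[0.02,0.02,-0.04,0.035,-0.022,-0.29],[0.02,0.02,-0.04,0.035,-0.022,-0.29]]]'
python3 -m inch '[[[0,0,0,0,0,-0.3],[0,0,0,0,0,-0.3],[0,0,0,0,0,-0.3],[0,0,0,0,0,-0.3],[0,0,0,0,0,-0.3],[0,0,0,0,0,-0.3],[0,0,0,0,0,-0.3],[0,0,0,0,0,-0.3]]]'
python3 -c "
from h import *
print(r.sense()['qpos'].round(2),tcpgoal([494.5,-9.9,120],[np.pi,0,0.035+np.pi]),tcpgoal([494.5,-9.9,20],[np.pi,0,0.035+np.pi]))"
```

```text
clock: 9.9
eef_pos: [494.4, -9.5, 190.2]
tcp_rot: [3.13, -0.018, 1.825]
contact_force: [0.2, -0.2, 0.1]
opening: 0.997
grasp_force: 0.0
clock: 10.57
eef_pos: [494.1, -9.5, 190.2]
tcp_rot: [3.119, -0.001, 2.767]
contact_force: [1.0, 0.1, 0.3]
opening: 0.999
grasp_force: 0.0
[-0.04  0.19  1.95  0.03  0.99 -1.25] (array([-0.0028, -0.009 ,  0.3508]), array([ 0.0072,  0.0011, -0.1303])) (array([-0.0034, -0.0204,  0.8507]), array([ 0.0072,  0.0011, -0.1303]))
```

```bash
python3 -m inch '[[[0,-0.009,0.35,0.007,0.001,-0.13],[0,-0.009,0.35,0.007,0.001,-0.13],[0,-0.009,0.35,0.007,0.001,-0.13],[0,-0.009,0.35,0.007,0.001,-0.13],[-0.003,-0.02,0.55,0.007,0.001,-0.13],[-0.003,-0.02,0.75,0.007,0.001,-0.13],[-0.003,-0.02,0.85,0.007,0.001,-0.13],[-0.003,-0.02,0.85,0.007,0.001,-0.13]]]'
python3 -m inch '[[[0,0,0,0,0,0],[0,0,0,0,0,0],[0,0,0,0,0,0],[0,0,0,0,0,0],[0,0,0,0,0,0],[0,0,0,0,0,0],[0,0,0,0,0,0],[0,0,0,0,0,0]]]' -1 110
```

```text
clock: 11.23
eef_pos: [491.3, -9.9, 16.9]
tcp_rot: [3.141, -0.006, -3.114]
contact_force: [-1.4, 0.5, 0.2]
opening: 1.001
grasp_force: 0.0
clock: 11.9
eef_pos: [496.8, -10.1, 23.4]
tcp_rot: [-3.141, 0.005, -3.111]
contact_force: [-2.2, -0.6, 11.8]
opening: 0.24
grasp_force: 107.3
```

```bash
python3 -m inch '[[[0,0,-0.03,0,0,0],[0,0,-0.1,0,0,0],[0,0,-0.2,0,0,0],[0,0,-0.35,0,0,0],[0,0,-0.5,0,0,0],[0,0,-0.65,0,0,0],[0,0,-0.75,0,0,0],[0,0,-0.75,0,0,0]]]'
python3 -m inch '[[[0.04,0.07,0,0,0,0.03],[0.08,0.15,0,0,0,0.065],[0.12,0.25,0,0,0,0.1],[0.16,0.33,0,0,0,0.135],[0.2,0.42,0,0,0,0.17],[0.25,0.5,0,0,0,0.205],[0.3,0.6,0,0,0,0.24],[0.3,0.6,0,0,0,0.28]]]'
python3 -m inch '[[[0,0,0,0,0,0.035],[0,0,0,0,0,0.07],[0,0,0,0,0,0.105],[0,0,0,0,0,0.14],[0,0,0,0,0,0.175],[0,0,0,0,0,0.21],[0,0,0,0,0,0.245],[0,0,0,0,0,0.28]]]'
python3 -c "
from h import *
print(r.sense()['qpos'].round(2),tcpgoal([328.6,343.7,170],[np.pi,0,-.133]))"
```

```text
clock: 12.57
eef_pos: [498.1, -10.1, 176.8]
tcp_rot: [-3.141, 0.011, -3.111]
contact_force: [1.2, -0.4, -1.2]
opening: 0.237
grasp_force: 107.6
clock: 13.23
eef_pos: [429.4, 109.9, 171.0]
tcp_rot: [3.141, 0.0, 2.289]
contact_force: [-0.0, -0.5, -0.9]
opening: 0.241
grasp_force: 107.7
clock: 13.9
eef_pos: [431.1, 107.8, 171.1]
tcp_rot: [3.14, 0.0, 1.409]
contact_force: [-0.6, -0.4, -0.9]
opening: 0.242
grasp_force: 107.7
[ 0.24  0.15  2.07 -0.    0.93  0.4 ] (array([ 1.0812, -0.6964,  0.0044]), array([ 4.000e-04, -4.000e-04,  4.907e-01]))
```

```bash
python3 -m inch '[[[0.07,-0.05,0,0,0,0.03],[0.15,-0.1,0,0,0,0.065],[0.23,-0.15,0,0,0,0.1],[0.3,-0.2,0,0,0,0.135],[0.38,-0.25,0,0,0,0.17],[0.46,-0.3,0,0,0,0.205],[0.54,-0.35,0,0,0,0.24],[0.54,-0.35,0,0,0,0.265]]]'
python3 -c "
from h import *
print(r.sense()['qpos'].round(2),tcpgoal([328.6,343.7,150],[np.pi,0,-.133]))"
```

```text
clock: 14.57
eef_pos: [378.1, 227.4, 171.1]
tcp_rot: [3.141, -0.002, 0.577]
contact_force: [0.4, -1.1, -1.9]
opening: 0.235
grasp_force: 107.9
[ 0.54  0.14  2.07 -0.    0.93  1.53] (array([ 0.1095, -0.6224,  0.1052]), array([-0.    , -0.0006,  0.2259]))
```

```bash
python3 -m inch '[[[0.02,-0.09,0.02,0,0,0.035],[0.04,-0.18,0.04,0,0,0.07],[0.06,-0.28,0.06,0,0,0.105],[0.08,-0.38,0.08,0,0,0.14],[0.1,-0.5,0.1,0,0,0.175],[0.11,-0.62,0.105,0,0,0.21],[0.11,-0.62,0.105,0,0,0.226],[0.11,-0.62,0.105,0,0,0.226]]]'
python3 -m inch '[[[0,0,0,0,0,0],[0,0,0,0,0,0],[0,0,0,0,0,0]]]'
python3 snap.py 5 wrist top; python3 -c "
from h import *
print(r.sense()['qpos'].round(2))"
```

```text
clock: 15.23
eef_pos: [328.8, 341.7, 149.7]
tcp_rot: [3.141, -0.002, -0.129]
contact_force: [0.5, -0.4, -1.2]
opening: 0.241
grasp_force: 108.1
clock: 15.48
eef_pos: [330.0, 340.6, 150.4]
tcp_rot: [-3.142, -0.003, -0.128]
contact_force: [0.3, -0.3, -1.2]
opening: 0.237
grasp_force: 108.1
[ 0.8   0.22  2.03 -0.    0.89  2.5 ]
```

View pics/wrist5.png

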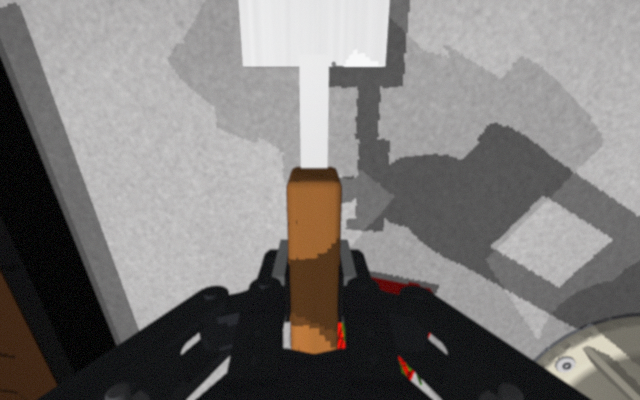

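The lifter sits straight in the grasp: the blade is centred at column 314.5 and the image centre is at 313.7. Now I'll refine the tray from its plug area in the top and scene views, and check the blade in the top view.

```bash
python3 snap.py 5 scene
python3 - <<'E'
from h import *
def tray(n,k,z,roi):
    f=cv2.imread(f'pics/{n}{k}.png'); c=cam(n); h=cv2.cvtColor(f,cv2.COLOR_BGR2HSV)
    m=cv2.inRange(h,(3,60,40),(25,255,140)); K=np.zeros_like(m); x0,y0,x1,y1=roi; K[y0:y1,x0:x1]=m[y0:y1,x0:x1]
    K=cv2.morphologyEx(K,cv2.MORPH_CLOSE,np.ones((7,7))); q=max(cv2.findContours(K,0,2)[0],key=cv2.contourArea)
    w=cast(c,q[:,0],z)[:,:2].astype(np.float32); b=cv2.minAreaRect(w); print(n,k,z,np.round(b[0],1),np.round(b[1],1),round(b[2],2))
for z in (32,38): tray('top',0,z,(165,108,235,172)); tray('top',4,z,(165,108,235,172)); tray('scene',0,z,(425,175,515,245))
f=cv2.imread('pics/top5.png'); c=cam('top'); m=((f.min(2)>190)*255).astype(np.uint8); m[:, :150]=0; m[:,235:]=0
for q in cv2.findContours(m,0,2)[0]:
    if cv2.contourArea(q)>200: print('blade',cv2.boundingRect(q),cv2.minAreaRect(cast(c,q[:,0],130)[:,:2].astype(np.float32)))
# plate from scene & top, outline
for n,roi in (('top',(370,105,470,192)),('scene',(155,260,280,358))):
    f=cv2.imread(f'pics/{n}0.png'); g=f.max(2); m=((g<95)*255).astype(np.uint8);K=np.zeros_like(m); x0,y0,x1,y1=roi; K[y0:y1,x0:x1]=m[y0:y1,x0:x1]
    q=max(cv2.findContours(cv2.morphologyEx(K,cv2.MORPH_OPEN,np.ones((3,3))),0,2)[0],key=cv2.contourArea); print('plate',n,cv2.minAreaRect(cast(cam(n),q[:,0],15)[:,:2].astype(np.float32)))
f=cv2.imread('pics/top5.png'); cv2.imwrite('pics/crop5.png',cv2.resize(f[80:300,120:340],None,fx=2.6,fy=2.6,interpolation=2))
E
```

```text
top 0 32 [626.9 307.3] [123.1 114.3] 82.74
top 4 32 [626.8 307.2] [123.5 114. ] 82.35
scene 0 32 [623.1 311.7] [120.7 111.3] 82.42
top 0 38 [625.6 305.5] [122.3 113.7] 82.74
top 4 38 [625.5 305.4] [122.8 113.4] 82.35
scene 0 38 [628.7 305.2] [119.6 110.2] 82.42
blade (161, 163, 35, 67) ((460.51641845703125, 323.3085021972656), (68.49468994140625, 161.5772247314453), 83.32520294189453)
plate top ((624.2075805664062, -299.93890380859375), (185.631103515625, 178.16600036621094), 82.2511978149414)
plate scene ((635.1586303710938, -305.1445617675781), (186.05087280273438, 185.98428344726562), 82.14409637451172)
```

View pics/crop5.png

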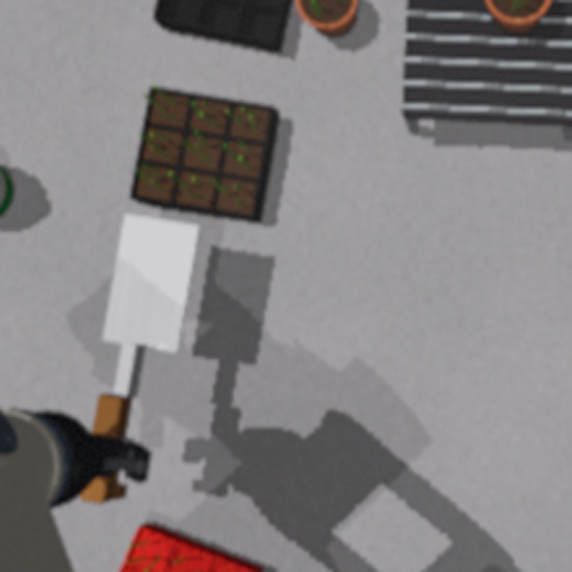

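The top crop shows the blade tip pointing at the tray's near side, with the axis offset agreeing with kinematics to within 2 mm. Tray centre is (627,305.5) at yaw −0.131; plate centre is about (628,−302) at yaw −0.135.

```bash
python3 -c "
from h import *
print(tcpgoal([332.5,344.3,25.5],[np.pi,0.003,-.131]))"
```

```text
(array([ 0.008 , -0.0183,  0.6253]), array([-0.0001, -0.0018,  0.0007]))
```

```bash
python3 -m inch '[[[0.008,-0.018,0.12,0,-0.0018,0.001],[0.008,-0.018,0.25,0,-0.0018,0.001],[0.008,-0.018,0.37,0,-0.0018,0.001],[0.008,-0.018,0.47,0,-0.0018,0.001],[0.008,-0.018,0.55,0,-0.0018,0.001],[0.008,-0.018,0.595,0,-0.0018,0.001],[0.008,-0.018,0.61,0,-0.0018,0.001],[0.008,-0.018,0.61,0,-0.0018,0.001]]]'
python3 -m inch '[[[0,0,0,0,0,0],[0,0,0,0,0,0],[0,0,0,0,0,0]]]'; python3 snap.py 6 top scene
python3 - <<'E'
from h import *
print(r.sense()['contact_force'], tcpgoal([332.5,344.3,25.5],[np.pi,0.003,-.131]))
f=cv2.imread('pics/top6.png'); c=cam('top'); m=((f.min(2)>185)*255).astype(np.uint8); m[:, :150]=0; m[:,235:]=0
for q in cv2.findContours(m,0,2)[0]:
    if cv2.contourArea(q)>200: print('blade',cv2.boundingRect(q),cv2.minAreaRect(cast(c,q[:,0],5)[:,:2].astype(np.float32)))
a=cv2.resize(f[90:250,130:260],None,fx=3,fy=3,interpolation=2); b=cv2.imread('pics/scene6.png')[100:260,380:530]; b=cv2.resize(b,None,fx=2.6,fy=3,interpolation=2)
cv2.imwrite('pics/crop6.png',np.hstack([a,b]))
E
```

```text
clock: 16.3
eef_pos: [332.2, 344.4, 28.2]
tcp_rot: [3.141, 0.004, -0.132]
contact_force: [-0.4, -0.1, -0.5]
opening: 0.24
grasp_force: 108.2
clock: 16.55
eef_pos: [332.7, 345.1, 29.4]
tcp_rot: [-3.14, 0.002, -0.132]
contact_force: [1.5, -0.5, -1.8]
opening: 0.235
grasp_force: 108.2
[-0.11716527 -0.20346378 -0.90903275] (array([0.0002, 0.0036, 0.0186]), array([-0.0005, -0.0003, -0.0002]))
blade (176, 169, 32, 60) ((462.7308349609375, 329.3429870605469), (68.97097778320312, 163.5096435546875), 82.37086486816406)
```

View pics/crop6.png

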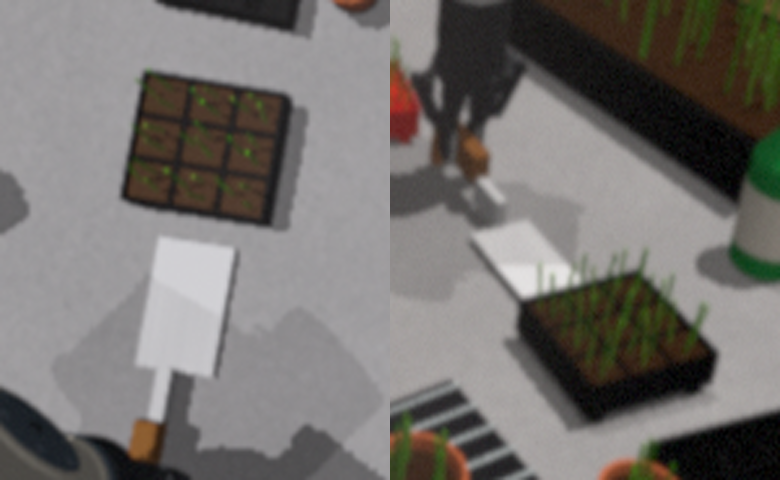

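The blade is aligned with the tunnel to within 2 mm, with its tip about 20 mm short of the tray. I'll lower to 2 mm, then slide in.

```bash
python3 -m inch '[[[0,0.007,0.009,0,0,0],[0,0.007,0.019,0,0,0],[0,0.007,0.019,0,0,0],[0,0.007,0.019,0,0,0]]]'
python3 -m inch '[[[0.03,0,0,0,0,0],[0.08,0,0,0,0,0],[0.13,0,0,0,0,0],[0.18,0,0,0,0,0],[0.23,0,0,0,0,0],[0.28,0,0,0,0,0],[0.31,0,0,0,0,0],[0.31,0,0,0,0,0]]]'
```

```text
clock: 16.98
eef_pos: [331.9, 343.1, 24.6]
tcp_rot: [-3.142, 0.003, -0.132]
contact_force: [-0.2, -0.0, -1.7]
opening: 0.243
grasp_force: 108.2
clock: 17.65
eef_pos: [395.2, 335.2, 24.6]
tcp_rot: [-3.14, 0.002, -0.133]
contact_force: [0.3, 0.2, -0.7]
opening: 0.235
grasp_force: 108.2
```

```bash
python3 -m inch '[[[0.04,0,0,0,0,0],[0.09,0,0,0,0,0],[0.14,0,0,0,0,0],[0.2,0,0,0,0,0],[0.26,0,0,0,0,0],[0.32,0,0,0,0,0],[0.36,0,0,0,0,0],[0.37,0,0,0,0,0]]]'
python3 -m inch '[[[0,0,0,0,0,0],[0,0,0,0,0,0],[0,0,0,0,0,0]]]'; python3 snap.py 7 top
python3 - <<'E'
from h import *
print(r.sense()['contact_force'],r.sense()['wrist_torque'])
exec("""
f=cv2.imread('pics/top7.png'); c=cam('top'); h=cv2.cvtColor(f,cv2.COLOR_BGR2HSV)
m=cv2.inRange(h,(3,60,40),(25,255,140)); m[:108]=0;m[172:]=0;m[:,:165]=0;m[:,235:]=0
m=cv2.morphologyEx(m,cv2.MORPH_CLOSE,np.ones((7,7))); q=max(cv2.findContours(m,0,2)[0],key=cv2.contourArea); print('tray',cv2.minAreaRect(cast(c,q[:,0],37)[:,:2].astype(np.float32)))
""")
E
```

```text
clock: 18.32
eef_pos: [468.8, 325.4, 24.4]
tcp_rot: [-3.141, 0.002, -0.133]
contact_force: [-0.7, 0.3, -1.3]
opening: 0.238
grasp_force: 108.2
clock: 18.57
eef_pos: [466.2, 325.3, 24.2]
tcp_rot: [3.141, 0.004, -0.131]
contact_force: [0.4, 0.1, -0.6]
opening: 0.241
grasp_force: 108.2
[-0.73153551 -0.6554759  -1.36012745] [0.05302919 0.06184195 0.02361463]
tray ((625.9773559570312, 306.1126403808594), (123.73347473144531, 113.06209564208984), 82.34623718261719)
```

```bash
python3 -m inch '[[[0,0,-0.01,0,0,0],[0,0,-0.025,0,0,0],[0,0,-0.045,0,0,0],[0,0,-0.07,0,0,0],[0,0,-0.1,0,0,0],[0,0,-0.13,0,0,0],[0,0,-0.16,0,0,0],[0,0,-0.18,0,0,0]]]'
python3 -m inch '[[[0,0,-0.02,0,0,0],[0,0,-0.05,0,0,0],[0,0,-0.09,0,0,0],[0,0,-0.13,0,0,0],[0,0,-0.17,0,0,0],[0,0,-0.2,0,0,0],[0,0,-0.21,0,0,0],[0,0,-0.21,0,0,0]]]'
python3 snap.py 8 top scene
python3 - <<'E'
from h import *
s=r.sense(); print(s['contact_force'],s['wrist_torque'],s['eef_pos'],s['tcp_rot'])
f=cv2.imread('pics/top8.png')[90:250,130:260]; b=cv2.imread('pics/scene8.png')[100:260,380:530]
cv2.imwrite('pics/crop8.png',np.hstack([cv2.resize(f,None,fx=3,fy=3,interpolation=2),cv2.resize(b,None,fx=2.6,fy=3,interpolation=2)]))
E
```

```text
clock: 19.28
eef_pos: [467.3, 325.6, 61.4]
tcp_rot: [-3.141, 0.002, -0.132]
contact_force: [-1.1, -0.5, -2.1]
opening: 0.236
grasp_force: 107.9
clock: 19.95
eef_pos: [467.5, 325.7, 103.1]
tcp_rot: [-3.14, 0.002, -0.132]
contact_force: [0.3, 0.6, -3.0]
opening: 0.241
grasp_force: 107.9
[ 0.73435795  0.46324115 -4.58833999] [ 0.08645038  0.36214112 -0.00161478] [466.91789495 325.28594597 102.20730746] [-3.14137242  0.0031621  -0.13161479]
```

View pics/crop8.png

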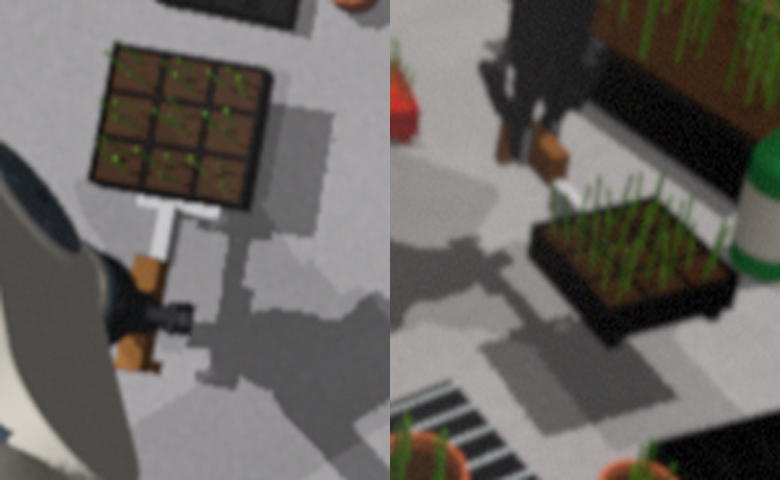

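The tray rides level on the blade. The sequence is: draw back clear of the shelf, sweep across to the plate side, then approach.

```bash
python3 -m inch '[[[-0.015,0,0,0,0,0],[-0.05,0,-0.01,0,0,0],[-0.11,0,-0.02,0,0,0],[-0.18,0,-0.04,0,0,0],[-0.25,0,-0.06,0,0,0],[-0.31,0,-0.08,0,0,0],[-0.36,0,-0.09,0,0,0],[-0.38,0,-0.09,0,0,0]]]'
python3 -m inch '[[[0.003,0.02,0,0,0,0],[0.009,0.069,0,0,0,0],[0.02,0.149,0,0,0,0],[0.033,0.248,0,0,0,0],[0.048,0.362,0,0,0,0],[0.065,0.486,0,0,0,0],[0.082,0.614,0,0,0,0],[0.099,0.743,0,0,0,0]]]'
python3 -m inch '[[[0.017,0.129,0,0,0,0],[0.034,0.258,0,0,0,0],[0.052,0.387,0,0,0,0],[0.069,0.515,0,0,0,0],[0.086,0.644,0,0,0,0],[0.103,0.773,0,0,0,0],[0.12,0.902,0,0,0,0]]]'
python3 -m inch '[[[0.017,0.129,0,0,0,0],[0.034,0.258,0,0,0,0],[0.052,0.387,0,0,0,0],[0.069,0.515,0,0,0,0],[0.086,0.644,0,0,0,0],[0.103,0.773,0,0,0,0],[0.12,0.902,0,0,0,0]]]'
python3 -m inch '[[[0.015,0.109,0,0,0,0],[0.028,0.208,0,0,0,0],[0.039,0.292,0,0,0,0],[0.048,0.362,0,0,0,0],[0.056,0.421,0,0,0,0],[0.062,0.466,0,0,0,0],[0.066,0.496,0,0,0,0],[0.068,0.51,0,0,0,0]]]'
python3 -c "
from h import *
s=r.sense();print(s['qpos'].round(2),s['contact_force'],tcpgoal([469,-282,115],[np.pi,0.002,-.135]))"
```

```text
clock: 20.72
eef_pos: [390.1, 335.7, 121.3]
tcp_rot: [-3.141, 0.003, -0.131]
contact_force: [0.1, -0.3, -3.7]
opening: 0.24
grasp_force: 107.9
clock: 21.38
eef_pos: [392.0, 183.4, 120.3]
tcp_rot: [3.142, 0.003, -0.132]
contact_force: [0.1, -0.2, -3.7]
opening: 0.24
grasp_force: 107.8
clock: 21.97
eef_pos: [391.7, 1.3, 120.2]
tcp_rot: [3.142, 0.003, -0.132]
contact_force: [-0.1, 0.3, -3.1]
opening: 0.243
grasp_force: 107.8
clock: 22.55
eef_pos: [391.3, -180.8, 120.1]
tcp_rot: [3.141, 0.003, -0.132]
contact_force: [0.5, 0.1, -3.6]
opening: 0.237
grasp_force: 107.8
clock: 23.22
eef_pos: [392.1, -282.2, 120.0]
tcp_rot: [-3.141, 0.003, -0.132]
contact_force: [0.2, 1.1, -2.7]
opening: 0.236
grasp_force: 107.8
[-0.63  0.28  2.03 -0.    0.83  1.08] [ 0.18205625  1.0790962  -2.65336838] (array([ 0.3813, -0.0518,  0.0239]), array([-0.0001,  0.0004,  0.0009]))
```

```bash
python3 -m inch '[[[0.015,-0.002,0,0,0,0.001],[0.05,-0.007,0,0,0,0.001],[0.11,-0.015,0,0,0,0.001],[0.18,-0.025,0,0,0,0.001],[0.25,-0.034,0,0,0,0.001],[0.31,-0.042,0,0,0,0.001],[0.36,-0.049,0,0,0,0.001],[0.381,-0.052,0,0,0,0.001]]]'
python3 -m inch '[[[0,0,0.05,0,0,0],[0,0,0.12,0,0,0],[0,0,0.18,0,0,0],[0,0,0.22,0,0,0],[0,0,0.23,0,0,0],[0,0,0.23,0,0,0],[0,0,0.23,0,0,0]]]'
python3 snap.py 9 top scene
cat > chk.py <<'E'
import sys; from h import *
k=sys.argv[1]; zt=float(sys.argv[2])
for n,roi in (('top',(370,85,480,200)),('scene',(130,200,290,360))):
    f=cv2.imread(f'pics/{n}{k}.png'); c=cam(n); h=cv2.cvtColor(f,cv2.COLOR_BGR2HSV)
    m=cv2.inRange(h,(3,60,40),(25,255,140)); K=np.zeros_like(m); x0,y0,x1,y1=roi; K[y0:y1,x0:x1]=m[y0:y1,x0:x1]
    K=cv2.morphologyEx(K,cv2.MORPH_CLOSE,np.ones((7,7))); q=max(cv2.findContours(K,0,2)[0],key=cv2.contourArea)
    print(n,cv2.boundingRect(q),cv2.minAreaRect(cast(c,q[:,0],zt+37)[:,:2].astype(np.float32)))
s=r.sense(); print(s['eef_pos'],s['tcp_rot'],s['contact_force'])
E
python3 chk.py 9 45
```

```text
clock: 23.88
eef_pos: [471.4, -281.0, 119.9]
tcp_rot: [-3.141, 0.002, -0.134]
contact_force: [-0.3, -1.4, -2.5]
opening: 0.243
grasp_force: 107.8
clock: 24.47
eef_pos: [469.0, -281.3, 73.9]
tcp_rot: [-3.141, 0.003, -0.135]
contact_force: [0.1, -0.5, -3.2]
opening: 0.239
grasp_force: 107.9
top (400, 118, 50, 46) ((629.212158203125, -299.0766296386719), (119.14106750488281, 109.8480224609375), 82.33204650878906)
scene (174, 255, 75, 59) ((632.2962036132812, -300.6705627441406), (121.7425537109375, 112.2489242553711), 81.69693756103516)
[ 469.36216459 -281.41934759   74.42000593] [ 3.14154294e+00  2.07994522e-03 -1.34894258e-01] [ 1.21696918  0.02609879 -3.19447494]
```

```bash
python3 -m inch '[[[0,0,0.02,0,0,0],[0,0,0.045,0,0,0],[0,0,0.07,0,0,0],[0,0,0.09,0,0,0],[0,0,0.105,0,0,0],[0,0,0.115,0,0,0],[0,0,0.122,0,0,0],[0,0,0.128,0,0,0]]]'
python3 -m inch '[[[0,0,0.005,0,0,0],[0,0,0.01,0,0,0],[0,0,0.015,0,0,0],[0,0,0.02,0,0,0],[0,0,0.025,0,0,0],[0,0,0.03,0,0,0],[0,0,0.034,0,0,0],[0,0,0.034,0,0,0]]]'
python3 -m inch '[[[0,0,0,0,0,0],[0,0,0,0,0,0],[0,0,0,0,0,0]]]'
python3 snap.py 10 top scene;python3 chk.py 10 15
```

```text
clock: 25.23
eef_pos: [469.0, -281.1, 48.1]
tcp_rot: [-3.141, 0.003, -0.135]
contact_force: [-0.3, -0.0, -4.5]
opening: 0.242
grasp_force: 107.9
clock: 25.9
eef_pos: [469.0, -281.2, 41.4]
tcp_rot: [-3.141, 0.003, -0.135]
contact_force: [0.5, 0.9, -0.8]
opening: 0.24
grasp_force: 107.9
clock: 26.15
eef_pos: [469.0, -281.1, 41.5]
tcp_rot: [-3.141, 0.003, -0.135]
contact_force: [0.4, -0.3, -1.0]
opening: 0.24
grasp_force: 107.9
top (398, 120, 49, 45) ((629.7024536132812, -299.5448303222656), (119.9899673461914, 111.44940185546875), 82.1424789428711)
scene (177, 266, 74, 59) ((631.16796875, -300.5654296875), (121.58795166015625, 112.71367645263672), 82.37372589111328)
[ 468.97340467 -281.1131679    41.51355455] [-3.14128803e+00  2.89438822e-03 -1.34765805e-01] [ 0.41255259 -0.68579427 -1.2040966 ]
```

Load is off the blade and the tray is centred on the plate. Next, draw the blade straight out.

```bash
python3 -m inch '[[[-0.01,0,0,0,0,0],[-0.03,0,0,0,0,0],[-0.06,0,0,0,0,0],[-0.1,0,0,0,0,0],[-0.14,0,0,0,0,0],[-0.19,0,0,0,0,0],[-0.24,0,0,0,0,0],[-0.29,0,0,0,0,0]]]'
python3 -m inch '[[[-0.06,0,0,0,0,0],[-0.13,0,0,0,0,0],[-0.2,0,0,0,0,0],[-0.28,0,0,0,0,0],[-0.37,0,0,0,0,0],[-0.47,0,0,0,0,0],[-0.57,0,0,0,0,0],[-0.65,0,0,0,0,0]]]'
python3 -m inch '[[[-0.02,0,0,0,0,0],[-0.02,0,0,0,0,0],[-0.02,0,0,0,0,0]]]'
python3 snap.py 11 top scene;python3 chk.py 11 15
```

```text
clock: 26.92
eef_pos: [410.1, -273.0, 41.6]
tcp_rot: [-3.141, 0.003, -0.135]
contact_force: [-0.5, -0.6, -1.1]
opening: 0.243
grasp_force: 108.0
clock: 27.58
eef_pos: [280.4, -254.9, 42.0]
tcp_rot: [-3.141, 0.004, -0.135]
contact_force: [-1.0, -0.5, -1.0]
opening: 0.241
grasp_force: 108.0
clock: 27.83
eef_pos: [279.3, -255.9, 42.3]
tcp_rot: [3.141, 0.002, -0.135]
contact_force: [-0.1, 0.3, -1.7]
opening: 0.241
grasp_force: 108.0
top (398, 121, 49, 44) ((628.814697265625, -298.9830322265625), (119.88772583007812, 111.29310607910156), 81.57003784179688)
scene (178, 267, 73, 58) ((631.6695556640625, -300.31658935546875), (121.64163208007812, 110.58529663085938), 81.78205871582031)
[ 279.79101769 -255.99029681   42.25506793] [ 3.14110715e+00  1.70722339e-03 -1.34614442e-01] [-0.63281662 -0.15742186 -1.29903875]
```

```bash
python3 -m inch '[[[0,0,0.02,0,0,0],[0,0,0.045,0,0,0],[0,0,0.065,0,0,0],[0,0,0.08,0,0,0],[0,0,0.09,0,0,0],[0,0,0.094,0,0,0],[0,0,0.094,0,0,0],[0,0,0.094,0,0,0]]]'
python3 -m inch '[[[0,0,0,0,0,0],[0,0,0,0,0,0],[0,0,0,0,0,0],[0,0,0,0,0,0],[0,0,0,0,0,0],[0,0,0,0,0,0],[0,0,0,0,0,0],[0,0,0,0,0,0]]]' 1
python3 -m inch '[[[0,0,-0.05,0,0,0],[0,0,-0.15,0,0,0],[0,0,-0.28,0,0,0],[0,0,-0.42,0,0,0],[0,0,-0.56,0,0,0],[0,0,-0.65,0,0,0],[0,0,-0.65,0,0,0],[0,0,-0.65,0,0,0]]]'
python3 snap.py 12 top scene wrist;python3 chk.py 12 15
python3 - <<'E'
import cv2,numpy as np
a=cv2.imread('pics/top12.png')[90:300,340:540];b=cv2.imread('pics/scene12.png')[150:360,100:300]
cv2.imwrite('pics/crop12.png',np.hstack([cv2.resize(x,(400,420),interpolation=2) for x in (a,b)]))
E
```

```text
clock: 28.6
eef_pos: [278.5, -255.0, 23.4]
tcp_rot: [-3.141, 0.004, -0.135]
contact_force: [-1.7, 3.6, 8.8]
opening: 0.237
grasp_force: 109.8
clock: 29.27
eef_pos: [278.7, -255.3, 23.2]
tcp_rot: [-3.141, 0.003, -0.135]
contact_force: [-0.6, 0.5, 1.0]
opening: 1.0
grasp_force: 0.0
clock: 29.93
eef_pos: [279.5, -255.9, 154.0]
tcp_rot: [3.14, 0.001, -0.135]
contact_force: [-0.2, -0.4, -0.3]
opening: 0.997
grasp_force: 0.0
top (398, 120, 49, 44) ((629.0860595703125, -299.253173828125), (119.94303131103516, 110.78626251220703), 81.87130737304688)
scene (178, 266, 73, 59) ((632.2122802734375, -300.63330078125), (121.52565002441406, 110.44987487792969), 82.22045135498047)
[ 278.37695815 -254.8109051   152.237831  ] [-3.14014541  0.0045323  -0.13476633] [-0.22436348  0.61382406 -0.24465874]
```

View pics/crop12.png

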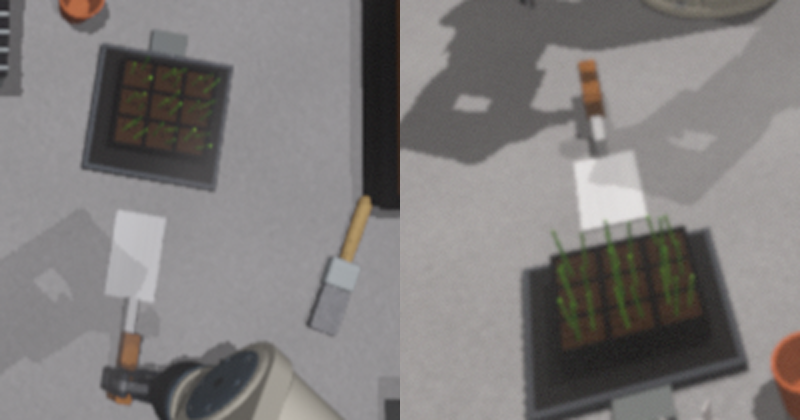

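The final view shows the tray centred and square on the plate (the offset seen from above matches parallax). The lifter lies flat on the bench in front, released.

```bash
python3 -c "
from rig import r
print(r.sign_off())"
```

```text
the job is handed in; nothing more can be done
None
```

The job is handed in at about 30 s of the 72 s: the sprouted tray stands on the middle of the heat plate, square to it, and the lifter lies flat on the bench, let go; the sign-off returned no verdict.

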